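Reload the bag stapler

TASK

The bench stapler for closing paper bags is empty: press the release button on top so that its magazine springs out, and lay the full-length strip of staples in the channel, legs down, pushing the spring follower back with it so that the strip lies flat on the channel floor between follower and front plate. Then push the magazine home until it clicks and stays in. Leave the short leftover strip where it lies.

Things in the scene. Friction and masses are not known exactly. Their poses are not given: they have to be found in the camera images.
- stapler: Grey bench stapler, fixed: base 212 x 80 mm; head 60 mm wide, 208 mm long, top at 63 mm, with a ribbed black palm pad (69 mm high) on its front half. Origin on the worktop under the middle of the head's front face; +x runs back along the head, z up. The magazine slides out of the front face to -x; the mouth's top edge is 48 mm high, so a strip that is not fully down strikes it.
- magazine (a joint): Travel of the magazine, m: 0 latched home, 0.112 fully out (stapler's -x). A spring drives it out: 8 N at home, 4.6 N when out; only the latch holds it. It clicks in as it passes home; push it 1 to 3 mm beyond to be sure (joint -0.001 to -0.003; hard stop -0.004), with 8 to 13 N. Let go, it then returns to 0 and stays; if not latched it springs out again.
- magazine_front (a point): Middle of the outer face of the magazine's steel front plate, the face to push on: plate 46 mm wide (y), 8 mm thick (x), from 18 to 35 mm above the worktop. With the magazine home this face stands 8 mm in front of the head. Axes as the stapler.
- magazine_seat (a point): Point on the channel floor (27 mm above the worktop) under the middle of a seated strip, 53 mm behind the front plate's outer face, axes as the stapler. Channel 18 mm wide along x, walls 6 mm high, flaring above to 26 mm wide at 37 mm height. From 19 mm before to 31 mm behind this point a gap for fingers: no walls, floor only 12 mm wide. The front plate rises 8 mm above the channel floor.
- follower_face (a point): Middle of the front face of the follower, a dark steel block in the channel 16.5 mm wide, 12 mm long, top 19.5 mm above the channel floor. At rest this face is 76 mm behind the inner face of the front plate, 14 mm less than a full strip needs; it is exposed when the magazine is out.
- follower (a joint): How far the follower is pushed back (+x) in the channel, m: 0 at rest, 0.014 with a full strip seated, 0.026 at its stop; its spring pushes forward with 1.5 N at 0 and 3 N at the stop.
- release_top (a point): Centre of the top of the release button: round, black, 25 mm across, on the head's centre line 172 mm behind the head's front face, top 71 mm above the worktop (8 mm above the head).
- release (a joint): How far the button is pressed down, m: 0 up, 0.006 fully down; sprung, 2 N at first and 4.5 N at the bottom. The latch lets go at 0.002 to 0.004 and the magazine springs out within a second.
- strip: The full-length strip of steel staples, 90 mm long (x), 14 mm wide (y), 16 mm high (z), about 60 g, loose on the worktop to the left of the stapler, legs down. Origin in the middle of its underside. Either end may go first.
- stub: The short leftover strip of the same staples, 35 mm long (x), 14 mm wide, 16 mm high, on the worktop near the full one. Origin in the middle of its underside. Not to be used.
Things that resemble listed ones, but are neither listed nor needed, are in the scene too. Of the things that look like the strip, the larger one is meant.

How it is judged:
By the outcome, as a careful person would: the job done as asked, in the order asked, and still so for the second after the job is handed in, with the robot touching nothing.
It also fails if it takes over 64 s, if anything falls off the work surface, if the arm or the gripper's body presses on something with over 40 N, if the wrist force passes 120 N, or if a joint passes its speed limit or range.

ROBOT

A 6-joint arm with a two-finger parallel gripper is mounted at the origin on a cart in front of the work surface, level with it; the furniture and walls round the work are solid. World frame = base frame: x ahead of the robot, y to its left, z up, the work surface at z = 0. Lengths are in m, angles in rad, forces in N, time in s.
With the tool pointing down it reaches from about 0.35 to 0.875 m from the base axis. Payload 4.2 kg.
Tool frame: the origin (TCP) lies on the mounting face of the last link; the fingertips stand bot.tcp_to_tips ahead of it and the grasp point (between the pads) lies 164 mm ahead of it (bot.tcp_to_tips is the distance from the TCP to the fingertips, in m); z points along the fingers, y is the line along which they close (so a half turn about z gives the same grasp; the last joint's range is limited). The gripper opens to 87 mm and grips with 3 to 60 N. Pads are 19 mm wide; open, the fingers measure 117 mm over their backs; the gripper's body (75 mm by 190 mm) begins 51 mm behind the grasp point.
Start: joints at [1.461, 0.385, 0.008, 0, -1.194, -0.259], TCP at [0.225, 0.583, 0.405] pointing down, gripper open.
Joint ranges: [-3.14, 3.14], [-1.21, 2.06], [-1.07, 1.41], [-3.16, 2.05], [-2.99, -0.16], [-3.1, 3.1]. Speed limits (rad/s): [2.79, 2.79, 3.14, 3.14, 3.14, 3.14].

INTERFACE

Orientations are given as a unit quaternion [x, y, z, w].
In Python, from rig import bot, optics, job, nets gives the robot as it stands.
- The arm moves only by the shell command python3 -m pendant 'ROWS' [FORCE]. ROWS is JSON, a list of rows, each an object with "offset": the shift along the world's x, y, z in m, a list of three; "twist": the turn, a rotation vector about the world's x, y, z in degrees, a list of three; "fingers": the finger opening in m, from 0 to 0.087. In form: [{"offset": [tx, ty, tz], "twist": [rx, ry, rz], "fingers": fingers}, ...]. A call has exactly 8 rows; each row shifts and turns the commanded pose from where the row before left it; what a row does not reach is not made up. A row lasts 1/12 s, in which the tool goes at most 41.7 mm and 7.16 degrees, less where a joint would pass 70% of its speed; a pose out of reach is approached as far as the arm can. A call is refused whole if a number of a shift passes 0.0417 or a number of a turn 7.16, either way. A call with a gripper value outside its range is refused whole. The fingers move at their own pace and stop on an object; FORCE is the grip in N (left out, the last holds). Time passes only in rows, so rows that do not move let the fingers close, or fill a call up. It gives the time, the measured TCP pose, the force, the opening and the grip force at its end, in the units of the state.
- bot.state(): the state, without advancing time (a new reading comes with each control period).
- optics.read_camera(name): name is "scene" or "top" or "wrist"; returns a dict with "img" (420x560x3 uint8, red, green, blue), "mtx" (3x3 intrinsics, pixels), "D" ([k1, k2, p1, p2, k3] as OpenCV has them; the pictures are not rectified), "cam_to_world" (4x4, takes a point from camera to world coordinates); the wrist camera has in their place "hand_eye" (4x4, takes a point from camera to tool coordinates, whose origin is the TCP and whose axes are the flange's). Camera axes: x right, y down, z forward; pixel columns grow to the right and rows downward; lengths in m; the calibration is good to about 2 mm. A picture is of the moment at which its call begins: read the wrist's pose just before it. There is no depth.
- job.sign_off(): hands the job in; it is judged then, once.
Trained networks look in a picture, given as the dict that the camera call returned (one of the last four; its "shot" number tells which), for a name from the list of things; names that differ only in an ending like _2 or _b are one class to them, and where a whole thing is asked for, a point or a joint stands for the part that bears it (a point fixed in the world has none). Each returns a list of dicts, best first, with "score" (0 to 1); they miss things now and then, are a little off and sometimes report something else, mostly with a low value. They report only what shows in the picture. A call takes as long as a camera call. They do not tell look-alikes from the thing itself.
- nets.recognise(picture, label): "at" ([x, y, z] in m, in world coordinates, good to about 4 mm: the middle of the surface that is visible of it).
The state is a dict: "time_s": time; "joint_pos": joint angles; "qvel": joint speeds; "joint_torque": joint torques, N m; "position": TCP position; "eef_rot": TCP orientation; "wrist_force": force on the tool from outside, world axes, zero at the start; "moment": the same for the moment, N m; "gripper_width": finger opening in m; "grasp_force": force on a finger pad.
Only numpy, scipy, OpenCV 4.12 (cv2) and the standard library are available. Lean on these libraries where they do the work, as an engineer would, in place of code of your own. Each camera call takes 0.05 s, during which the arm holds its last target. There are 200 camera calls.

## Working session

There is one attempt and no reset: what is moved stays moved. The work goes in short steps, Python scripts to look and compute and a shell command to move; the robot and the scene stay as the last step left them, time stands still between calls to the robot, and variables do not carry over. Pictures are saved under pics/ and viewed, at most 10 in all, crops included, and the job is handed in when it is done.

```bash
mkdir -p pics; ls
python3 - <<'E'
from rig import bot,optics,job,nets
import cv2,numpy as np
s=bot.state();print({k:np.round(v,3).tolist() for k,v in s.items()},bot.tcp_to_tips)
ims=[]
for c in ["top","scene"]:
    p=optics.read_camera(c);ims.append(p["img"]);cv2.imwrite(f"pics/{c}0.png",p["img"][:,:,::-1])
    print(c,np.round(p["cam_to_world"],3).tolist(),p["mtx"].tolist(),p["D"])
    for l in ["stapler","strip","stub","release_top","magazine_front"]:
        print(c,l,[(np.round(d["at"],3).tolist(),round(d["score"],2)) for d in nets.recognise(p,l)])
E
```

```text
pics
{'time_s': 0.0, 'joint_pos': [1.461, 0.386, 0.007, -0.001, -1.194, -0.259], 'qvel': [0.001, -0.001, 0.001, 0.001, -0.0, 0.001], 'joint_torque': [0.001, -39.067, 18.74, 4.22, 0.011, -0.0], 'position': [0.225, 0.583, 0.404], 'eef_rot': [0.983, -0.183, -0.0, 0.001], 'wrist_force': [-0.501, 0.123, -0.027], 'moment': [-0.026, 0.012, 0.003], 'grasp_force': 0.0, 'gripper_width': 0.087} 0.1822
top [[-0.012, -0.999, 0.052, 0.415], [-1.0, 0.011, -0.019, 0.082], [0.018, -0.052, -0.998, 1.083], [0.0, 0.0, 0.0, 1.0]] [[489.73672338433573, 0.0, 290.55537369993567], [0.0, 489.73672338433573, 209.03322756803988], [0.0, 0.0, 1.0]] [-0.00362936  0.          0.          0.          0.        ]
top stapler [([0.455, -0.1, 0.059], 0.85)]
top strip [([0.533, 0.29, 0.015], 0.54), ([0.451, 0.255, 0.014], 0.5)]
top stub []
top release_top [([0.439, -0.173, 0.07], 0.63)]
top magazine_front [([0.484, -0.003, 0.034], 0.56)]
scene [[-0.632, -0.309, 0.71, -0.325], [-0.775, 0.26, -0.577, 0.743], [-0.007, -0.915, -0.403, 0.534], [0.0, 0.0, 0.0, 1.0]] [[494.2227116138738, 0.0, 275.24544289057957], [0.0, 494.2227116138738, 208.43484661620965], [0.0, 0.0, 1.0]] [-0.02410616  0.          0.          0.          0.        ]
scene stapler [([0.436, -0.082, 0.039], 0.87)]
scene strip [([0.531, 0.297, 0.006], 0.96), ([0.458, 0.256, 0.009], 0.73)]
scene stub [([0.4, 0.342, 0.013], 0.54)]
scene release_top [([0.436, -0.171, 0.074], 0.53)]
scene magazine_front [([0.486, 0.001, 0.027], 0.68)]
```

View pics/top0.png

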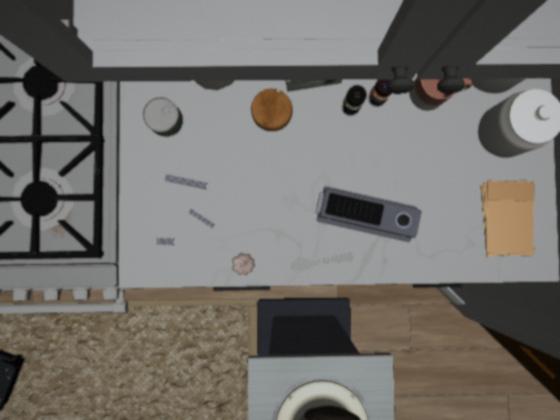

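View pics/scene0.png

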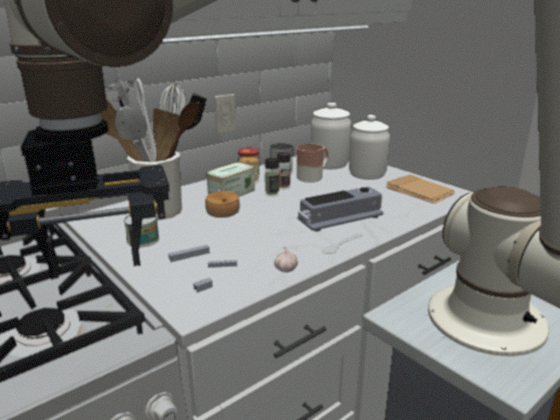

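The top view shows three strip-like things: a long one at (186,182), about 92 mm and so the full strip; a thinner look-alike at (202,218); and the short stub at (165,241). The stapler is at (368,214), with its front (pad end) to the left and the button at (403,220). The scene view agrees. Next I measure orientations.

```bash
cat > h.py <<'E'
import cv2,numpy as np
from rig import bot,optics,job,nets
from scipy.spatial.transform import Rotation as R
def c2w(p,s=None):
    if "cam_to_world" in p: return np.array(p["cam_to_world"])
    T=np.eye(4);T[:3,:3]=R.from_quat(s["eef_rot"]).as_matrix();T[:3,3]=s["position"]
    return T@np.array(p["hand_eye"])
def ray(p,uv,z,T=None):
    T=c2w(p) if T is None else T
    q=cv2.undistortPoints(np.array(uv,float).reshape(-1,1,2),np.array(p["mtx"]),np.array(p["D"])).reshape(-1,2)
    d=np.c_[q,np.ones(len(q))]@T[:3,:3].T
    return T[:3,3]+d*((z-T[2,3])/d[:,2])[:,None]
def proj(p,X,T=None):
    T=np.linalg.inv(c2w(p) if T is None else T)
    X=np.atleast_2d(X).astype(float)
    return cv2.projectPoints(X,cv2.Rodrigues(T[:3,:3])[0],T[:3,3],np.array(p["mtx"]),np.array(p["D"]))[0].reshape(-1,2)
E
python3 - <<'E'
from h import *
p=optics.read_camera("top");g=cv2.cvtColor(p["img"],cv2.COLOR_RGB2GRAY)
for n,(x0,y0,x1,y1),z in [("strip",(155,165,218,200),.016),("stapler",(305,175,430,255),.063)]:
    c=g[y0:y1,x0:x1];t,m=cv2.threshold(c,0,255,cv2.THRESH_BINARY_INV+cv2.THRESH_OTSU)
    k=max(cv2.findContours(m,cv2.RETR_EXTERNAL,cv2.CHAIN_APPROX_NONE)[0],key=cv2.contourArea)
    r=cv2.minAreaRect(k);b=cv2.boxPoints(r)+[x0,y0];w=ray(p,b,z)
    print(n,t,r,np.round(w[:,:2],4).tolist(),w.mean(0),[np.linalg.norm(w[i]-w[i-1]).round(4) for i in range(4)],[np.degrees(np.arctan2(*(w[i]-w[i-1])[[1,0]])).round(1) for i in range(4)])
a=cv2.resize(p["img"][165:255,150:220],None,fx=5,fy=5,interpolation=2);b=cv2.resize(p["img"][178:248,308:428],None,fx=5,fy=5,interpolation=2)[:,:]
o=np.zeros((450,960,3),np.uint8);o[:,:350]=a;o[:350,350:950]=b
o=cv2.resize(np.clip(o*2.0,0,255).astype(np.uint8),(800,375));cv2.imwrite("pics/c1.png",o[:,:,::-1])
E
```

```text
strip 134.0 ((30.61231231689453, 16.460899353027344), (42.58565139770508, 7.4239349365234375), 11.768289566040039) [[0.5355, 0.3367], [0.5514, 0.3335], [0.5314, 0.2429], [0.5155, 0.2462]] [0.53343049 0.28982126 0.016     ] [np.float64(0.0927), np.float64(0.0162), np.float64(0.0928), np.float64(0.0162)] [np.float64(77.6), np.float64(-11.6), np.float64(-102.4), np.float64(168.1)]
stapler 106.0 ((63.660003662109375, 39.16830062866211), (100.40205383300781, 35.8105583190918), 12.757532119750977) [[0.4435, 0.0105], [0.5165, -0.0072], [0.4676, -0.2121], [0.3948, -0.1936]] [ 0.45560055 -0.10062417  0.063     ] [np.float64(0.2098), np.float64(0.075), np.float64(0.2106), np.float64(0.0752)] [np.float64(76.6), np.float64(-13.6), np.float64(-103.4), np.float64(165.7)]
```

View pics/c1.png

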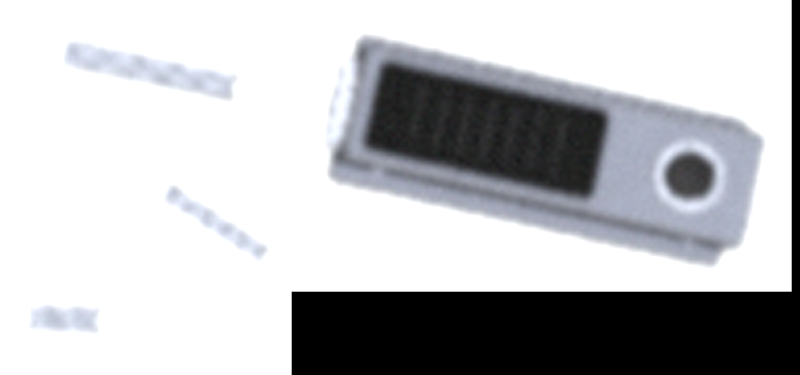

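The crop confirms the strip's long axis at about 77.5° and the stapler's +x at about -103°, with the button centre near pixel (403.6,220). I go over the strip first, turning the fingers across it, and look with the wrist camera.

```bash
python3 -m pendant '[{"offset":[0.019,-0.018,-0.004],"twist":[0,0,-7],"fingers":0.06},{"offset":[0.019,-0.018,-0.004],"twist":[0,0,-7],"fingers":0.06},{"offset":[0.019,-0.018,-0.004],"twist":[0,0,-7],"fingers":0.06},{"offset":[0.019,-0.018,-0.004],"twist":[0,0,-7],"fingers":0.06},{"offset":[0.019,-0.018,-0.004],"twist":[0,0,-7],"fingers":0.06},{"offset":[0.019,-0.018,-0.004],"twist":[0,0,-7],"fingers":0.06},{"offset":[0.019,-0.018,-0.004],"twist":[0,0,-7],"fingers":0.06},{"offset":[0.019,-0.018,-0.004],"twist":[0,0,-7],"fingers":0.06}]'
python3 -m pendant '[{"offset":[0.02,-0.02,-0.004],"twist":[0,0,-7],"fingers":0.0},{"offset":[0.02,-0.02,-0.004],"twist":[0,0,-7],"fingers":0.0},{"offset":[0.02,-0.02,-0.004],"twist":[0,0,-7],"fingers":0.0},{"offset":[0.02,-0.02,-0.004],"twist":[0,0,-5],"fingers":0.0},{"offset":[0.02,-0.02,-0.004],"twist":[0,0,0],"fingers":0.0},{"offset":[0.02,-0.02,-0.004],"twist":[0,0,0],"fingers":0.0},{"offset":[0.02,-0.02,-0.004],"twist":[0,0,0],"fingers":0.0},{"offset":[0,0,0],"twist":[0,0,0],"fingers":0.0}]'
python3 - <<'E'
from h import *
s=bot.state();p=optics.read_camera("wrist");T=c2w(p,s);print(np.round(T,3).tolist(),p["mtx"][0][0],s["position"],s["joint_pos"])
cv2.imwrite("pics/w1.png",p["img"][:,:,::-1])
for l in ["strip","stub"]: print(l,[(np.round(d["at"],4).tolist(),round(d["score"],2)) for d in nets.recognise(p,l)])
g=cv2.cvtColor(p["img"],cv2.COLOR_RGB2GRAY)
u=proj(p,[.533,.29,.016],T)[0];print(u)
m=cv2.threshold(g,0,255,cv2.THRESH_BINARY_INV+cv2.THRESH_OTSU)[1]
for k in cv2.findContours(m,cv2.RETR_EXTERNAL,cv2.CHAIN_APPROX_NONE)[0]:
    if cv2.contourArea(k)<300: continue
    w=ray(p,cv2.boxPoints(cv2.minAreaRect(k)),.016,T);e=[np.linalg.norm(w[i]-w[i-1]).round(4) for i in range(2)]
    print(cv2.contourArea(k),np.round(w.mean(0),4),e,[np.degrees(np.arctan2(*(w[i]-w[i-1])[[1,0]])).round(1) for i in range(2)])
E
```

```text
time_s: 1.32
position: [0.378, 0.438, 0.3728]
eef_rot: [0.78, -0.626, -0.0, -0.0]
wrist_force: [1.1, -0.5, -0.1]
gripper_width: 0.0602
grasp_force: 0.0
time_s: 1.98
position: [0.5196, 0.296, 0.3437]
eef_rot: [-0.62, 0.785, -0.0, -0.001]
wrist_force: [-0.5, -0.1, 0.3]
gripper_width: 0.0146
grasp_force: 0.0
[[-0.973, 0.222, 0.062, 0.502], [0.231, 0.936, 0.267, 0.223], [0.001, 0.274, -0.962, 0.324], [0.0, 0.0, 0.0, 1.0]] 357.84111188777194 [0.5195576  0.29595947 0.34373589] [ 7.88437580e-01  3.88139454e-01 -1.48260942e-01  5.58769745e-04
 -1.03622248e+00 -1.02251621e+00]
strip [([0.5364, 0.2857, 0.0169], 0.89), ([0.4556, 0.2573, 0.0116], 0.68)]
stub [([0.4075, 0.3378, 0.0155], 0.79)]
[268.64315228 196.62004446]
77976.0 [0.5552 0.425  0.016 ] [np.float64(0.2037), np.float64(0.4997)] [np.float64(-114.7), np.float64(166.6)]
2311.5 [0.7471 0.2445 0.016 ] [np.float64(0.0297), np.float64(0.0951)] [np.float64(-13.7), np.float64(-115.5)]
2937.5 [0.6755 0.1259 0.016 ] [np.float64(0.0489), np.float64(0.0525)] [np.float64(-116.7), np.float64(167.9)]
```

View pics/w1.png

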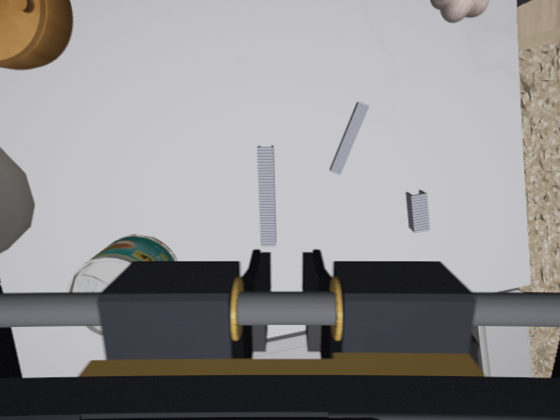

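The wrist view shows the strip top from (266,147) to (269,245), the look-alike at (349,138) and the stub at (418,210). The fingers are already aligned. On to the stapler.

```bash
python3 -m pendant '[{"offset":[-0.005,-0.033,0],"twist":[0,0,0],"fingers":0.0},{"offset":[-0.005,-0.033,0],"twist":[0,0,0],"fingers":0.0},{"offset":[-0.005,-0.033,0],"twist":[0,0,0],"fingers":0.0},{"offset":[-0.005,-0.033,0],"twist":[0,0,0],"fingers":0.0},{"offset":[-0.005,-0.033,0],"twist":[0,0,0],"fingers":0.0},{"offset":[-0.005,-0.033,0],"twist":[0,0,0],"fingers":0.0},{"offset":[-0.005,-0.033,0],"twist":[0,0,0],"fingers":0.0},{"offset":[-0.005,-0.033,0],"twist":[0,0,0],"fingers":0.0}]' >/dev/null
python3 -m pendant '[{"offset":[-0.005,-0.033,0],"twist":[0,0,0],"fingers":0.0},{"offset":[-0.005,-0.033,0],"twist":[0,0,0],"fingers":0.0},{"offset":[-0.005,-0.033,0],"twist":[0,0,0],"fingers":0.0},{"offset":[-0.005,-0.033,0],"twist":[0,0,0],"fingers":0.0},{"offset":[0,0,0],"twist":[0,0,0],"fingers":0.0},{"offset":[0,0,0],"twist":[0,0,0],"fingers":0.0},{"offset":[0,0,0],"twist":[0,0,0],"fingers":0.0},{"offset":[0,0,0],"twist":[0,0,0],"fingers":0.0}]'
python3 - <<'E'
from h import *
s=bot.state();p=optics.read_camera("wrist");T=c2w(p,s);print(s["position"],s["joint_pos"])
cv2.imwrite("pics/w2.png",np.clip(p["img"][:,:,::-1]*1.5,0,255).astype(np.uint8))
for l in ["stapler","release_top","magazine_front"]: print(l,[(np.round(d["at"],4).tolist(),round(d["score"],2)) for d in nets.recognise(p,l)])
# strip from wrist shot 1
T1=np.eye(4);T1[:3,:3]=R.from_quat([-.62,.785,0,-.001]).as_matrix();T1[:3,3]=[0.51956,0.29596,0.34374];T1=T1@np.array(p["hand_eye"])
w=ray(p,[[266,147],[269,245]],.016,T1);print("strip",w.mean(0),w[1]-w[0],np.linalg.norm(w[1]-w[0]))
t=optics.read_camera("top");print("button top",ray(t,[[403.6,220]],.071))
E
```

```text
time_s: 3.47
position: [0.4576, -0.0958, 0.345]
eef_rot: [-0.622, 0.783, -0.0, 0.0]
wrist_force: [0.4, -0.1, -0.5]
gripper_width: -0.0
grasp_force: 0.0
[ 0.45757106 -0.09581036  0.34499645] [ 1.42426488e-01  1.74071524e-01 -4.53556953e-01 -9.59084010e-05
 -9.42398970e-01 -3.69378068e-01]
stapler [([0.4466, -0.1421, 0.0648], 0.88)]
release_top [([0.4466, -0.1762, 0.0701], 0.6)]
magazine_front []
strip [0.53401141 0.29105465 0.016     ] [0.01915454 0.08671883 0.        ] 0.08880907710326416
button top [[ 0.4422631  -0.17161642  0.071     ]]
```

View pics/w2.png

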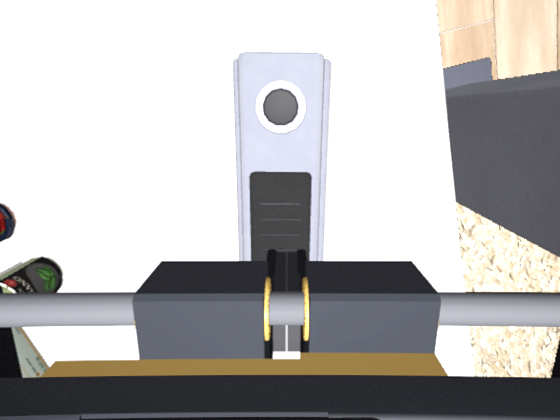

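The button shows at (281,107), the head's rear edge from (240,54) to (323,54), and the pad's centre line at column 281. The stapler is aligned with the tool.

Run:
```python
from h import *
s=bot.state();p=optics.read_camera("wrist");T=c2w(p,s)
b=ray(p,[[281,107]],.071,T)[0];r=ray(p,[[240,54],[323,54]],.063,T);q=ray(p,[[250.5,175],[311,175],[250,240],[311.5,240]],.069,T)
print(b,r,q)
a=(q[2]+q[3])/2-r.mean(0);print("yaw",np.degrees(np.arctan2(-a[1],-a[0])),"rear mid",r.mean(0))
y=(r[1]-r[0]);print("width",np.linalg.norm(y),np.degrees(np.arctan2(y[1],y[0]))+90)
E=R.from_quat(s["eef_rot"]).as_matrix();print("toolx yaw",np.degrees(np.arctan2(E[1,0],E[0,0])),E[:,2])
```

```text
[ 0.44273943 -0.17216973  0.071     ] [[ 0.46189172 -0.21137444  0.063     ]
 [ 0.40760404 -0.19888043  0.063     ]] [[ 0.47491889 -0.13150509  0.069     ]
 [ 0.43239182 -0.12169901  0.069     ]
 [ 0.48782666 -0.08332951  0.069     ]
 [ 0.44229177 -0.07281546  0.069     ]]
yaw -103.4181689962083 rear mid [ 0.43474788 -0.20512743  0.063     ]
width 0.055706838754500845 257.0393655574487
toolx yaw -103.04315226607476 [-1.14514909e-05  3.20987328e-05 -9.99999999e-01]
```

```bash
python3 -m pendant '[{"offset":[-0.005,-0.025,0],"twist":[0,0,0],"fingers":0.0},{"offset":[-0.005,-0.025,0],"twist":[0,0,0],"fingers":0.0},{"offset":[-0.005,-0.026,-0.02],"twist":[0,0,0],"fingers":0.0},{"offset":[0,0,-0.03],"twist":[0,0,0],"fingers":0.0},{"offset":[0,0,-0.025],"twist":[0,0,0],"fingers":0.0},{"offset":[0,0,-0.01],"twist":[0,0,0],"fingers":0.0},{"offset":[0,0,0],"twist":[0,0,0],"fingers":0.0},{"offset":[0,0,0],"twist":[0,0,0],"fingers":0.0}]'
python3 -m pendant '[{"offset":[0,0,-0.003],"twist":[0,0,0],"fingers":0.0},{"offset":[0,0,-0.003],"twist":[0,0,0],"fingers":0.0},{"offset":[0,0,-0.003],"twist":[0,0,0],"fingers":0.0},{"offset":[0,0,-0.002],"twist":[0,0,0],"fingers":0.0},{"offset":[0,0,0],"twist":[0,0,0],"fingers":0.0},{"offset":[0,0,0],"twist":[0,0,0],"fingers":0.0},{"offset":[0,0,0],"twist":[0,0,0],"fingers":0.0},{"offset":[0,0,0],"twist":[0,0,0],"fingers":0.0}]'
python3 - <<'E'
from h import *
p=optics.read_camera("scene")
for l in ["magazine_front","follower_face","magazine_seat"]: print(l,[(np.round(d["at"],4).tolist(),round(d["score"],2)) for d in nets.recognise(p,l)])
E
```

```text
time_s: 4.43
position: [0.4426, -0.173, 0.2596]
eef_rot: [-0.622, 0.783, 0.0, -0.001]
wrist_force: [-0.0, 0.2, 0.1]
gripper_width: 0.0004
grasp_force: 0.0
time_s: 5.1
position: [0.4428, -0.173, 0.2493]
eef_rot: [-0.622, 0.783, -0.001, 0.001]
wrist_force: [0.6, 1.4, 3.8]
gripper_width: 0.0001
grasp_force: 1.7
magazine_front [([0.4914, 0.0445, 0.0261], 0.62), ([0.4837, 0.0259, 0.0418], 0.54)]
follower_face [([0.4858, 0.0281, 0.0408], 0.53)]
magazine_seat [([0.4965, 0.0389, 0.0341], 0.79)]
```

```bash
python3 -m pendant '[{"offset":[0,0,0.02],"twist":[0,0,0],"fingers":0.0},{"offset":[0,0,0.03],"twist":[0,0,0],"fingers":0.05},{"offset":[0.009,0.036,0.03],"twist":[0,0,0],"fingers":0.05},{"offset":[0.009,0.036,0.016],"twist":[0,0,0],"fingers":0.05},{"offset":[0.009,0.036,0],"twist":[0,0,0],"fingers":0.05},{"offset":[0.009,0.036,0],"twist":[0,0,0],"fingers":0.05},{"offset":[0.009,0.036,0],"twist":[0,0,0],"fingers":0.05},{"offset":[0.009,0.036,0],"twist":[0,0,0],"fingers":0.05}]'
python3 -m pendant '[{"offset":[0,0,0],"twist":[0,0,0],"fingers":0.05},{"offset":[0,0,0],"twist":[0,0,0],"fingers":0.05},{"offset":[0,0,0],"twist":[0,0,0],"fingers":0.05},{"offset":[0,0,0],"twist":[0,0,0],"fingers":0.05},{"offset":[0,0,0],"twist":[0,0,0],"fingers":0.05},{"offset":[0,0,0],"twist":[0,0,0],"fingers":0.05},{"offset":[0,0,0],"twist":[0,0,0],"fingers":0.05},{"offset":[0,0,0],"twist":[0,0,0],"fingers":0.05}]'
python3 - <<'E'
from h import *
s=bot.state();p=optics.read_camera("wrist");T=c2w(p,s);print(s["position"])
im=np.clip(p["img"][20:270,180:390,::-1]*1.5,0,255).astype(np.uint8)
cv2.imwrite("pics/w3.png",cv2.resize(im,None,fx=2.4,fy=2.4))
for l in ["magazine_front","follower_face","magazine_seat"]: print(l,[(np.round(d["at"],4).tolist(),round(d["score"],2)) for d in nets.recognise(p,l)])
np.savez("w3.npz",T=T)
E
```

```text
time_s: 5.97
position: [0.4943, 0.0397, 0.3402]
eef_rot: [-0.621, 0.784, 0.001, -0.001]
wrist_force: [0.8, 0.6, -0.0]
gripper_width: 0.039
grasp_force: 0.0
time_s: 6.63
position: [0.495, 0.0378, 0.341]
eef_rot: [-0.621, 0.784, -0.0, 0.0]
wrist_force: [0.0, 0.1, -0.0]
gripper_width: 0.0502
grasp_force: 0.0
[0.49504331 0.03779686 0.34103022]
magazine_front [([0.4963, 0.0567, 0.0302], 0.74)]
follower_face [([0.4897, 0.0242, 0.0482], 0.58)]
magazine_seat [([0.499, 0.0604, 0.0314], 0.75)]
```

View pics/w3.png

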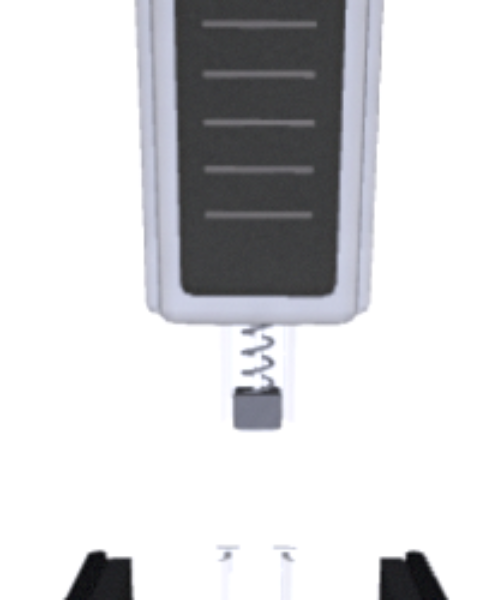

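The crop shows the magazine out: the follower's front top edge spans (233–282, 428), the channel walls near the front are at columns 228 and 285, and the head's front edge is at row 322.

Run:
```python
from h import *
p=optics.read_camera("wrist");T=np.load("w3.npz")["T"]
u=lambda c:(np.array(c,float)+.5)/2.4+[180,20]-.5
f=ray(p,u([[233,429],[282,429]]),.0465,T);h=ray(p,u([[165,322],[350,322]]),.063,T);b=ray(p,u([[237,390],[280,390]]),.0465,T)
pd=ray(p,u([[187,280],[336,280],[180,5],[345,5]]),.069,T)
for n,v in [("follower",f),("rear",b),("head",h),("pad1",pd[:2]),("pad2",pd[2:])]: print(n,v.mean(0)[:2],np.linalg.norm(v[1]-v[0]))
y=np.radians(-103.2);ux=np.array([np.cos(y),np.sin(y)]);uy=np.array([-ux[1],ux[0]])
O=np.array([.4425,-.172])-.172*ux;print("O",O)
for n,v in [("follower",f),("head",h),("pad1",pd[:2]),("pad2",pd[2:])]:
    d=v.mean(0)[:2]-O;print(n,"sx",d@ux,"sy",d@uy)
print("seat",O-.067*ux)
```

```text
follower [0.49169302 0.02988233] 0.01611194064483948
rear [0.48842843 0.01728243] 0.01395692274700319
head [ 0.48340002 -0.00596183] 0.055164496198063226
pad1 [ 0.47943017 -0.01803207] 0.042805807268801954
pad2 [ 0.46331291 -0.08659848] 0.04334593922512522
O [ 0.48177635 -0.00454443]
follower sx -0.03578165000615248 sy 0.0017932804632616872
head sx 0.0010091881690918732 sy 0.0019044336220973544
pad1 sx 0.013667039731942764 sy 0.0007957237423797834
pad2 sx 0.08410223659878986 sy 0.000761500378414201
seat [0.49707586 0.06068536]
```

```bash
python3 -m pendant '[{"offset":[0.005,0.032,0],"twist":[0,0,0],"fingers":0.05},{"offset":[0.005,0.032,0],"twist":[0,0,0],"fingers":0.05},{"offset":[0.005,0.032,0],"twist":[0,0,0],"fingers":0.05},{"offset":[0.005,0.032,0],"twist":[0,0,0],"fingers":0.05},{"offset":[0.005,0.032,-0.02],"twist":[0,0,0],"fingers":0.05},{"offset":[0.005,0.032,-0.02],"twist":[0,0,0],"fingers":0.05},{"offset":[0.005,0.032,-0.02],"twist":[0,0,0],"fingers":0.05},{"offset":[0.004,0.029,-0.02],"twist":[0,0,0],"fingers":0.05}]' >/dev/null
python3 -m pendant '[{"offset":[0,0,0],"twist":[0,0,0],"fingers":0.05},{"offset":[0,0,0],"twist":[0,0,0],"fingers":0.05},{"offset":[0,0,0],"twist":[0,0,0],"fingers":0.05},{"offset":[0,0,0],"twist":[0,0,0],"fingers":0.05},{"offset":[0,0,0],"twist":[0,0,0],"fingers":0.05},{"offset":[0,0,0],"twist":[0,0,0],"fingers":0.05},{"offset":[0,0,0],"twist":[0,0,0],"fingers":0.05},{"offset":[0,0,0],"twist":[0,0,0],"fingers":0.05}]'
```

```text
time_s: 8.22
position: [0.5342, 0.2909, 0.2616]
eef_rot: [-0.621, 0.784, 0.0, 0.001]
wrist_force: [0.3, -0.6, 0.3]
gripper_width: 0.0502
grasp_force: 0.0
```

Position is right. Descend 0.077, then close with 25 N.

```bash
python3 -m pendant '[{"offset":[0,0,-0.025],"twist":[0,0,0],"fingers":0.05},{"offset":[0,0,-0.025],"twist":[0,0,0],"fingers":0.05},{"offset":[0,0,-0.015],"twist":[0,0,0],"fingers":0.05},{"offset":[0,0,-0.008],"twist":[0,0,0],"fingers":0.05},{"offset":[0,0,-0.004],"twist":[0,0,0],"fingers":0.05},{"offset":[0,0,0],"twist":[0,0,0],"fingers":0.05},{"offset":[0,0,0],"twist":[0,0,0],"fingers":0.03},{"offset":[0,0,0],"twist":[0,0,0],"fingers":0.03}]'
python3 -m pendant '[{"offset":[0,0,0],"twist":[0,0,0],"fingers":0.008},{"offset":[0,0,0],"twist":[0,0,0],"fingers":0.008},{"offset":[0,0,0],"twist":[0,0,0],"fingers":0.008},{"offset":[0,0,0],"twist":[0,0,0],"fingers":0.008},{"offset":[0,0,0],"twist":[0,0,0],"fingers":0.008},{"offset":[0,0,0],"twist":[0,0,0],"fingers":0.008},{"offset":[0,0,0],"twist":[0,0,0],"fingers":0.008},{"offset":[0,0,0],"twist":[0,0,0],"fingers":0.008}]' 25
```

```text
time_s: 8.88
position: [0.5345, 0.2917, 0.1851]
eef_rot: [-0.622, 0.783, 0.0, 0.001]
wrist_force: [0.3, 0.3, -0.5]
gripper_width: 0.043
grasp_force: 0.0
time_s: 9.55
position: [0.5343, 0.2915, 0.1842]
eef_rot: [-0.622, 0.783, -0.0, 0.0]
wrist_force: [-0.3, 0.6, 1.5]
gripper_width: 0.0136
grasp_force: 25.0
```

Gripped, 13.6 mm wide. I carry it in front of the magazine and look.

```bash
python3 -m pendant '[{"offset":[0,0,0.02],"twist":[0,0,0],"fingers":0.008},{"offset":[0,0,0.03],"twist":[0,0,-0.6],"fingers":0.008},{"offset":[-0.004,-0.03,0.022],"twist":[0,0,0],"fingers":0.008},{"offset":[-0.005,-0.034,0],"twist":[0,0,0],"fingers":0.008},{"offset":[-0.005,-0.034,0],"twist":[0,0,0],"fingers":0.008},{"offset":[-0.005,-0.034,0],"twist":[0,0,0],"fingers":0.008},{"offset":[-0.004,-0.034,0],"twist":[0,0,0],"fingers":0.008},{"offset":[-0.004,-0.0315,0],"twist":[0,0,0],"fingers":0.008}]' >/dev/null
python3 -m pendant '[{"offset":[0,0,0],"twist":[0,0,0],"fingers":0.008},{"offset":[0,0,0],"twist":[0,0,0],"fingers":0.008},{"offset":[0,0,0],"twist":[0,0,0],"fingers":0.008},{"offset":[0,0,0],"twist":[0,0,0],"fingers":0.008},{"offset":[0,0,0],"twist":[0,0,0],"fingers":0.008},{"offset":[0,0,0],"twist":[0,0,0],"fingers":0.008},{"offset":[0,0,0],"twist":[0,0,0],"fingers":0.008},{"offset":[0,0,0],"twist":[0,0,0],"fingers":0.008}]'
python3 - <<'E'
from h import *
s=bot.state();p=optics.read_camera("wrist");T=c2w(p,s);np.savez("w4.npz",T=T,pos=s["position"])
E=T[:3,:3];Q=R.from_quat(s["eef_rot"]).as_matrix();print(s["position"],np.degrees(np.arctan2(Q[1,0],Q[0,0])))
cv2.imwrite("pics/w4.png",cv2.resize(p["img"][10:260,180:390,::-1],None,fx=2.4,fy=2.4))
E
```

```text
time_s: 10.88
position: [0.5072, 0.0944, 0.2558]
eef_rot: [-0.618, 0.786, 0.0, -0.0]
wrist_force: [0.5, -0.3, -0.1]
gripper_width: 0.0139
grasp_force: 25.0
[0.50716775 0.09439265 0.25582732] -103.68203856273297
```

View pics/w4.png

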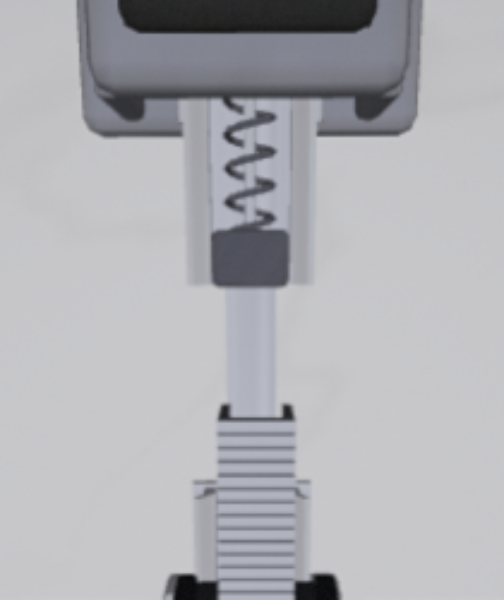

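The view shows the follower's front edge at (212–289, 285), the channel floor centred at column 250–251, and the strip's rear top edge at (218–295, 420). The strip is well held.

Run:
```python
from h import *
p=optics.read_camera("wrist");d=np.load("w4.npz");T=d["T"];pos=d["pos"]
u=lambda c:(np.array(c,float)+.5)/2.4+[180,10]-.5
y=np.radians(-103.7);ux=np.array([np.cos(y),np.sin(y)]);uy=np.array([-ux[1],ux[0]])
zs=pos[2]-.1842+.016
for n,c,z in [("follower",[[212,286],[289,286]],.0465),("floor far",[[227,295],[274,295]],.027),("floor near",[[228,400],[276,400]],.027),("wall rear",[[187,280],[315,280]],.037),("frontwall",[[193,481],[310,481]],.037),("strip rear",[[218,420],[295,420]],zs),("strip mid",[[218,560],[296,560]],zs),("headfront",[[95,95],[407,95]],.063)]:
    w=ray(p,u(c),z,T)[:,:2];m=w.mean(0)-pos[:2];print(n,w.mean(0).round(4),"sx %.4f sy %.4f w %.4f"%(m@ux,m@uy,np.linalg.norm(w[1]-w[0])))
```

```text
follower [0.4919 0.0302] sx 0.0660 sy 0.0004 w 0.0165
floor far [0.4927 0.0331] sx 0.0630 sy 0.0005 w 0.0112
floor near [0.4983 0.0576] sx 0.0378 sy 0.0001 w 0.0118
wall rear [0.4916 0.0294] sx 0.0669 sy 0.0003 w 0.0288
frontwall [0.5026 0.075 ] sx 0.0199 sy 0.0002 w 0.0281
strip rear [0.4956 0.0508] sx 0.0451 sy -0.0009 w 0.0135
strip mid [0.5017 0.0763] sx 0.0189 sy -0.0010 w 0.0144
headfront [ 0.4835 -0.0036] sx 0.1008 sy 0.0002 w 0.0574
```

The geometry agrees (seat 35 mm ahead, follower 21 mm ahead of the strip). Next, lower to an underside height of 40 mm, correct 1.2 mm sideways, then push 38 mm along the channel.

```bash
python3 -m pendant '[{"offset":[0.0012,-0.0003,-0.01],"twist":[0,0,0],"fingers":0.008},{"offset":[0,0,-0.01],"twist":[0,0,0],"fingers":0.008},{"offset":[0,0,-0.008],"twist":[0,0,0],"fingers":0.008},{"offset":[0,0,-0.0036],"twist":[0,0,0],"fingers":0.008},{"offset":[0,0,0],"twist":[0,0,0],"fingers":0.008},{"offset":[0,0,0],"twist":[0,0,0],"fingers":0.008},{"offset":[-0.002,-0.0078,0],"twist":[0,0,0],"fingers":0.008},{"offset":[-0.0019,-0.0078,0],"twist":[0,0,0],"fingers":0.008}]'
python3 -m pendant '[{"offset":[-0.0009,-0.0037,0],"twist":[0,0,0],"fingers":0.008},{"offset":[-0.0009,-0.0037,0],"twist":[0,0,0],"fingers":0.008},{"offset":[-0.0009,-0.0037,0],"twist":[0,0,0],"fingers":0.008},{"offset":[-0.0009,-0.0037,0],"twist":[0,0,0],"fingers":0.008},{"offset":[-0.0009,-0.0037,0],"twist":[0,0,0],"fingers":0.008},{"offset":[-0.0006,-0.0028,0],"twist":[0,0,0],"fingers":0.008},{"offset":[0,0,0],"twist":[0,0,0],"fingers":0.008},{"offset":[0,0,0],"twist":[0,0,0],"fingers":0.008}]' 35
python3 - <<'E'
from h import *
s=bot.state();p=optics.read_camera("wrist");T=c2w(p,s);np.savez("w5.npz",T=T,pos=s["position"])
cv2.imwrite("pics/w5.png",cv2.resize(p["img"][0:260,180:390,::-1],None,fx=2.3,fy=2.3))
E
```

```text
time_s: 11.65
position: [0.5044, 0.0778, 0.2246]
eef_rot: [-0.618, 0.786, -0.0, 0.0]
wrist_force: [-0.1, 0.6, -0.5]
gripper_width: 0.0138
grasp_force: 25.0
time_s: 12.32
position: [0.4995, 0.0567, 0.2245]
eef_rot: [-0.617, 0.787, -0.0, 0.0]
wrist_force: [-0.6, 3.2, -0.1]
gripper_width: 0.0136
grasp_force: 35.0
```

View pics/w5.png

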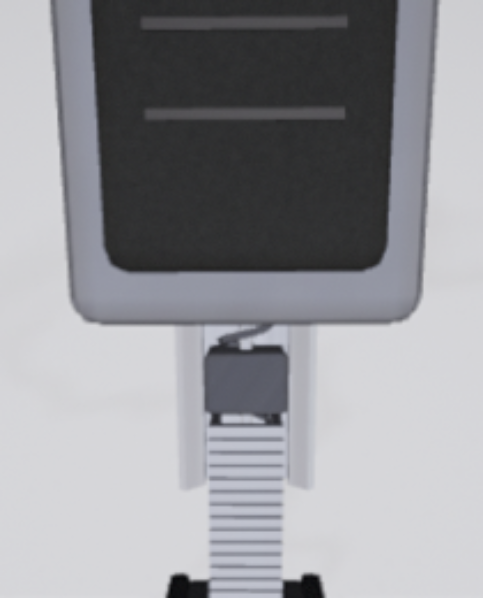

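The strip presses the follower back (3 N) and is centred between the walls (columns 180–315, strip 209–284). Lowering it 13 mm.

```bash
python3 -m pendant '[{"offset":[0,0,-0.003],"twist":[0,0,0],"fingers":0.008},{"offset":[0,0,-0.003],"twist":[0,0,0],"fingers":0.008},{"offset":[0,0,-0.003],"twist":[0,0,0],"fingers":0.008},{"offset":[0,0,-0.002],"twist":[0,0,0],"fingers":0.008},{"offset":[0,0,-0.001],"twist":[0,0,0],"fingers":0.008},{"offset":[0,0,0],"twist":[0,0,0],"fingers":0.008},{"offset":[0,0,0],"twist":[0,0,0],"fingers":0.008},{"offset":[0,0,0],"twist":[0,0,0],"fingers":0.008}]'
```

```text
time_s: 13.03
position: [0.4993, 0.0567, 0.2122]
eef_rot: [-0.617, 0.787, 0.0, -0.0]
wrist_force: [1.6, 2.9, -1.5]
gripper_width: 0.0135
grasp_force: 35.0
```

```bash
python3 -m pendant '[{"offset":[0,0,-0.001],"twist":[0,0,0],"fingers":0.008},{"offset":[0,0,-0.0005],"twist":[0,0,0],"fingers":0.008},{"offset":[0,0,0],"twist":[0,0,0],"fingers":0.008},{"offset":[0,0,0],"twist":[0,0,0],"fingers":0.008},{"offset":[0,0,0],"twist":[0,0,0],"fingers":0.008},{"offset":[0,0,0],"twist":[0,0,0],"fingers":0.008},{"offset":[0,0,0],"twist":[0,0,0],"fingers":0.008},{"offset":[0,0,0],"twist":[0,0,0],"fingers":0.008}]'
python3 -m pendant '[{"offset":[0,0,0],"twist":[0,0,0],"fingers":0.024},{"offset":[0,0,0],"twist":[0,0,0],"fingers":0.024},{"offset":[0,0,0],"twist":[0,0,0],"fingers":0.024},{"offset":[0,0,0],"twist":[0,0,0],"fingers":0.024},{"offset":[0,0,0],"twist":[0,0,0],"fingers":0.024},{"offset":[0,0,0],"twist":[0,0,0],"fingers":0.024},{"offset":[0,0,0.01],"twist":[0,0,0],"fingers":0.024},{"offset":[0,0,0.03],"twist":[0,0,0],"fingers":0.024}]'
python3 -m pendant '[{"offset":[0,0,0.03],"twist":[0,0,0],"fingers":0.024},{"offset":[0,0,0],"twist":[0,0,0],"fingers":0.024},{"offset":[0,0,0],"twist":[0,0,0],"fingers":0.0},{"offset":[0,0,0],"twist":[0,0,0],"fingers":0.0},{"offset":[0,0,0],"twist":[0,0,0],"fingers":0.0},{"offset":[0,0,0],"twist":[0,0,0],"fingers":0.0},{"offset":[0,0,0],"twist":[0,0,0],"fingers":0.0},{"offset":[0,0,0],"twist":[0,0,0],"fingers":0.0}]'
python3 - <<'E'
from h import *
s=bot.state();p=optics.read_camera("wrist");T=c2w(p,s);np.savez("w6.npz",T=T,pos=s["position"])
q=optics.read_camera("scene");o=np.zeros((600,800,3),np.uint8)
o[:,:480]=cv2.resize(p["img"][10:260,190:390],(480,600));o[:320,480:]=cv2.resize(q["img"][160:240,275:355],(320,320))
cv2.imwrite("pics/w6.png",o[:,:,::-1])
E
```

```text
time_s: 13.7
position: [0.4993, 0.0567, 0.2111]
eef_rot: [-0.618, 0.787, -0.0, 0.0]
wrist_force: [-1.3, 2.2, 5.1]
gripper_width: 0.0137
grasp_force: 35.0
time_s: 14.37
position: [0.4979, 0.0561, 0.2476]
eef_rot: [-0.617, 0.787, 0.002, -0.005]
wrist_force: [0.1, 0.4, -1.1]
gripper_width: 0.0241
grasp_force: 0.0
time_s: 15.03
position: [0.4993, 0.0567, 0.2801]
eef_rot: [-0.618, 0.787, 0.0, -0.001]
wrist_force: [-0.6, -0.5, -0.3]
gripper_width: 0.0011
grasp_force: 0.0
```

View pics/w6.png

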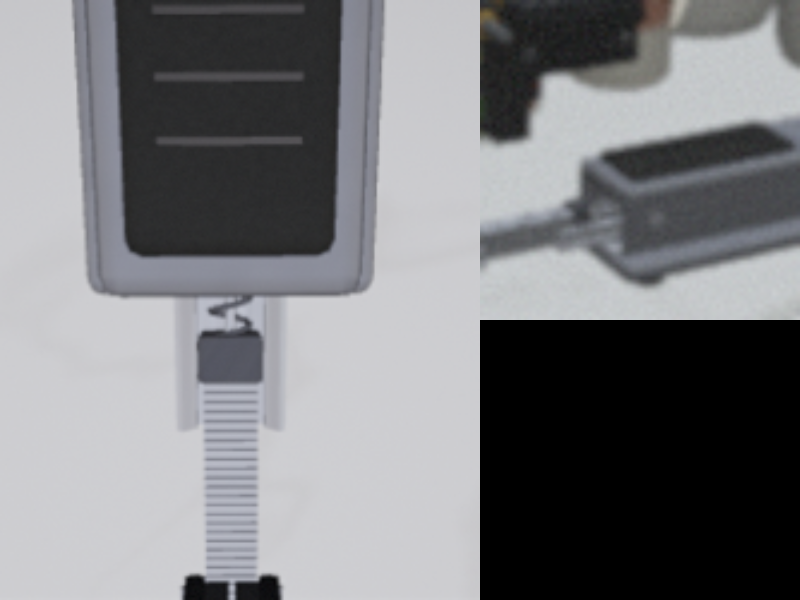

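The strip lies in the channel with the follower against its rear end (follower front edge at (198–263, 383)). I move ahead of the front plate and check the front end from there.

```bash
python3 -m pendant '[{"offset":[0.005,0.02,0],"twist":[0,0,0],"fingers":0.0},{"offset":[0.005,0.02,0],"twist":[0,0,0],"fingers":0.0},{"offset":[0.005,0.02,0],"twist":[0,0,0],"fingers":0.0},{"offset":[0.0035,0.0194,0],"twist":[0,0,0],"fingers":0.0},{"offset":[0,0,0],"twist":[0,0,0],"fingers":0.0},{"offset":[0,0,0],"twist":[0,0,0],"fingers":0.0},{"offset":[0,0,0],"twist":[0,0,0],"fingers":0.0},{"offset":[0,0,0],"twist":[0,0,0],"fingers":0.0}]'
python3 - <<'E'
from h import *
y=np.radians(-103.7);ux=np.array([np.cos(y),np.sin(y)]);uy=np.array([-ux[1],ux[0]]);O=np.array([.4834,-.0048])
s=bot.state();p=optics.read_camera("wrist");T=c2w(p,s);np.savez("w7.npz",T=T,pos=s["position"])
o=np.clip(p["img"][60:270,190:390]*1.1,0,255).astype(np.uint8);cv2.imwrite("pics/w7.png",cv2.resize(o,(571,600))[:,:,::-1])
T6=np.load("w6.npz")["T"];u=lambda c:(np.array(c,float)+.5)/2.4+[190,10]-.5
for c,z in [([[198,383],[263,383]],.0465),([[205,400],[259,400]],.043),([[206,575],[257,575]],.043),([[92,294],[368,294]],.063)]:
    w=ray(p,u(c),z,T6)[:,:2];m=w.mean(0)-O;print("sx %.4f sy %.4f w %.4f"%(m@ux,m@uy,np.linalg.norm(w[1]-w[0])))
E
```

```text
time_s: 15.8
position: [0.5175, 0.1354, 0.2807]
eef_rot: [-0.617, 0.787, 0.0, -0.0]
wrist_force: [0.0, -0.7, -0.2]
gripper_width: 0.0005
grasp_force: 0.0
sx -0.0220 sy 0.0000 w 0.0163
sx -0.0269 sy -0.0004 w 0.0138
sx -0.0748 sy -0.0003 w 0.0138
sx 0.0006 sy 0.0001 w 0.0618
```

View pics/w7.png

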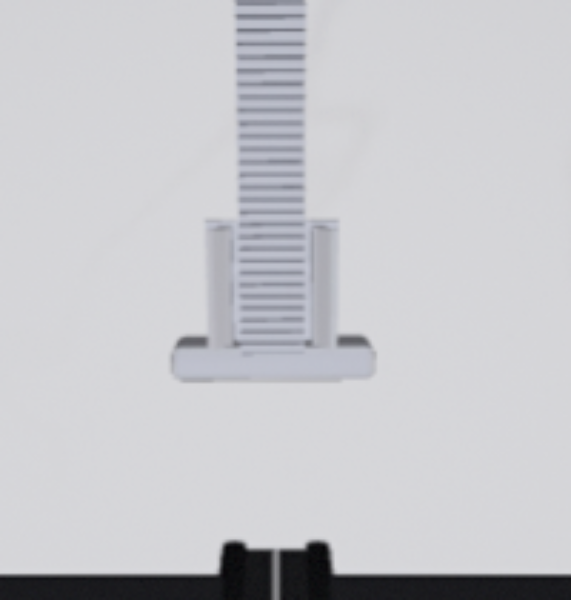

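The follower sits at -22.0 mm (seated value), the strip's apparent width is uniform (so it lies flat), and its front end is behind the plate at (275,350). Next I lower the closed fingers in front of the plate and push.

```bash
python3 -m pendant '[{"offset":[0,0,-0.02],"twist":[0,0,0],"fingers":0.0},{"offset":[0,0,-0.025],"twist":[0,0,0],"fingers":0.0},{"offset":[0,0,-0.02],"twist":[0,0,0],"fingers":0.0},{"offset":[0,0,-0.0135],"twist":[0,0,0],"fingers":0.0},{"offset":[0,0,0],"twist":[0,0,0],"fingers":0.0},{"offset":[-0.0019,-0.0078,0],"twist":[0,0,0],"fingers":0.0},{"offset":[0,0,0],"twist":[0,0,0],"fingers":0.0},{"offset":[0,0,0],"twist":[0,0,0],"fingers":0.0}]'
python3 -m pendant '[{"offset":[-0.0005,-0.0019,0],"twist":[0,0,0],"fingers":0.0},{"offset":[-0.0005,-0.0019,0],"twist":[0,0,0],"fingers":0.0},{"offset":[-0.0005,-0.002,0],"twist":[0,0,0],"fingers":0.0},{"offset":[-0.0005,-0.002,0],"twist":[0,0,0],"fingers":0.0},{"offset":[-0.0005,-0.0019,0],"twist":[0,0,0],"fingers":0.0},{"offset":[-0.0005,-0.002,0],"twist":[0,0,0],"fingers":0.0},{"offset":[0,0,0],"twist":[0,0,0],"fingers":0.0},{"offset":[0,0,0],"twist":[0,0,0],"fingers":0.0}]'
```

```text
time_s: 16.52
position: [0.5162, 0.1278, 0.2036]
eef_rot: [-0.617, 0.787, -0.0, 0.001]
wrist_force: [-0.8, 0.0, 0.5]
gripper_width: 0.0006
grasp_force: 0.0
time_s: 17.18
position: [0.5133, 0.1175, 0.2029]
eef_rot: [-0.618, 0.786, 0.0, 0.001]
wrist_force: [-1.9, 5.4, 2.1]
gripper_width: 0.0003
grasp_force: 2.2
```

```bash
python3 -m pendant '[{"offset":[-0.0018,-0.0073,0],"twist":[0,0,0],"fingers":0.0},{"offset":[-0.0018,-0.0073,0],"twist":[0,0,0],"fingers":0.0},{"offset":[-0.0018,-0.0073,0],"twist":[0,0,0],"fingers":0.0},{"offset":[-0.0018,-0.0073,0],"twist":[0,0,0],"fingers":0.0},{"offset":[-0.0018,-0.0073,0],"twist":[0,0,0],"fingers":0.0},{"offset":[-0.0018,-0.0073,0],"twist":[0,0,0],"fingers":0.0},{"offset":[0,0,0],"twist":[0,0,0],"fingers":0.0},{"offset":[0,0,0],"twist":[0,0,0],"fingers":0.0}]'
```

```text
time_s: 17.85
position: [0.5028, 0.0736, 0.2029]
eef_rot: [-0.618, 0.787, -0.0, 0.002]
wrist_force: [0.7, 6.7, 0.4]
gripper_width: 0.0002
grasp_force: 2.9
```

```bash
python3 -m pendant '[{"offset":[-0.0018,-0.0073,0],"twist":[0,0,0],"fingers":0.0},{"offset":[-0.0018,-0.0073,0],"twist":[0,0,0],"fingers":0.0},{"offset":[-0.0018,-0.0073,0],"twist":[0,0,0],"fingers":0.0},{"offset":[-0.0018,-0.0073,0],"twist":[0,0,0],"fingers":0.0},{"offset":[-0.0018,-0.0073,0],"twist":[0,0,0],"fingers":0.0},{"offset":[-0.0018,-0.0073,0],"twist":[0,0,0],"fingers":0.0},{"offset":[-0.0018,-0.0073,0],"twist":[0,0,0],"fingers":0.0},{"offset":[0,0,0],"twist":[0,0,0],"fingers":0.0}]'
python3 -m pendant '[{"offset":[-0.0005,-0.0019,0],"twist":[0,0,0],"fingers":0.0},{"offset":[-0.0005,-0.0019,0],"twist":[0,0,0],"fingers":0.0},{"offset":[-0.0005,-0.002,0],"twist":[0,0,0],"fingers":0.0},{"offset":[0,0,0],"twist":[0,0,0],"fingers":0.0},{"offset":[0,0,0],"twist":[0,0,0],"fingers":0.0},{"offset":[0,0,0],"twist":[0,0,0],"fingers":0.0},{"offset":[0,0,0],"twist":[0,0,0],"fingers":0.0},{"offset":[0,0,0],"twist":[0,0,0],"fingers":0.0}]'
python3 - <<'E'
from h import *
y=np.radians(-103.7);ux=np.array([np.cos(y),np.sin(y)])
s=bot.state();print((s["position"][:2]-np.array([.4834,-.0048]))@ux,s["wrist_force"])
E
```

```text
time_s: 18.52
position: [0.4905, 0.0223, 0.2029]
eef_rot: [-0.617, 0.787, -0.0, 0.003]
wrist_force: [1.7, 7.8, -0.3]
gripper_width: 0.0008
grasp_force: 3.7
time_s: 19.18
position: [0.4894, 0.018, 0.203]
eef_rot: [-0.618, 0.786, -0.0, 0.003]
wrist_force: [-0.4, 12.1, 0.4]
gripper_width: 0.0003
grasp_force: 5.8
-0.023536622739487506 [-0.37090636 12.122637    0.43203281]
```

Force is 12 N, within the expected latch-over range. I back off 6 mm: if it is latched, the force will vanish.

```bash
python3 -m pendant '[{"offset":[0.0003,0.001,0],"twist":[0,0,0],"fingers":0.0},{"offset":[0.0002,0.001,0],"twist":[0,0,0],"fingers":0.0},{"offset":[0.0003,0.001,0],"twist":[0,0,0],"fingers":0.0},{"offset":[0.0002,0.001,0],"twist":[0,0,0],"fingers":0.0},{"offset":[0.0003,0.001,0],"twist":[0,0,0],"fingers":0.0},{"offset":[0.0002,0.001,0],"twist":[0,0,0],"fingers":0.0},{"offset":[0,0,0],"twist":[0,0,0],"fingers":0.0},{"offset":[0,0,0],"twist":[0,0,0],"fingers":0.0}]'
```

```text
time_s: 19.85
position: [0.4907, 0.0234, 0.2029]
eef_rot: [-0.618, 0.786, -0.0, 0.003]
wrist_force: [0.7, 7.9, -0.1]
gripper_width: 0.0007
grasp_force: 4.0
```

Not latched yet. Push in again, a little further, watching the force.

```bash
python3 -m pendant '[{"offset":[-0.0005,-0.002,0],"twist":[0,0,0],"fingers":0.0},{"offset":[-0.0005,-0.002,0],"twist":[0,0,0],"fingers":0.0},{"offset":[-0.0005,-0.002,0],"twist":[0,0,0],"fingers":0.0},{"offset":[-0.0002,-0.001,0],"twist":[0,0,0],"fingers":0.0},{"offset":[0,0,0],"twist":[0,0,0],"fingers":0.0},{"offset":[0,0,0],"twist":[0,0,0],"fingers":0.0},{"offset":[0,0,0],"twist":[0,0,0],"fingers":0.0},{"offset":[0,0,0],"twist":[0,0,0],"fingers":0.0}]'
python3 - <<'E'
from h import *
p=optics.read_camera("scene");q=optics.read_camera("top")
for n,i in (("scene",p),("top",q)): print(n,[(np.round(d["at"],4).tolist(),round(d["score"],2)) for d in nets.recognise(i,"magazine_front")])
y=np.radians(-103.7);ux=np.array([np.cos(y),np.sin(y)])
s=bot.state();print((s["position"][:2]-np.array([.4834,-.0048]))@ux,s["moment"])
# plate edges in w7: rows along columns
i=p["img"];T=np.load("w7.npz")["T"]
w=optics.read_camera("wrist")
u=lambda c:(np.array(c,float)+.5)*[200/571,.35]+[190,60]-.5
for c,z in [([[275,377]],.035),([[275,380]],.018),([[275,349]],.035),([[240,548]],.0985)]:
    print(z,(ray(w,u(c),z,T)[0,:2]-np.array([.4834,-.0048]))@ux)
E
```

```text
time_s: 20.52
position: [0.4892, 0.0172, 0.203]
eef_rot: [-0.618, 0.786, -0.0, 0.003]
wrist_force: [-0.6, 13.0, -0.2]
gripper_width: 0.0003
grasp_force: 6.4
scene [([0.4667, 0.0068, 0.0227], 0.49)]
top []
-0.022703777591545942 [4.04116614 0.12756202 0.03257209]
0.035 -0.11925527046282655
0.018 -0.12377145832393537
0.035 -0.11284086462279805
0.0985 -0.1349525363808876
```

Wrist data and the scene detection put the plate within a few mm of home, and the pad force carries all the load (so nothing else is touching). I push on in small steps.

```bash
python3 -m pendant '[{"offset":[-0.0002,-0.001,0],"twist":[0,0,0],"fingers":0.0},{"offset":[0,0,0],"twist":[0,0,0],"fingers":0.0},{"offset":[0,0,0],"twist":[0,0,0],"fingers":0.0},{"offset":[0,0,0],"twist":[0,0,0],"fingers":0.0},{"offset":[0,0,0],"twist":[0,0,0],"fingers":0.0},{"offset":[0,0,0],"twist":[0,0,0],"fingers":0.0},{"offset":[0,0,0],"twist":[0,0,0],"fingers":0.0},{"offset":[0,0,0],"twist":[0,0,0],"fingers":0.0}]'
python3 -m pendant '[{"offset":[-0.0002,-0.001,0],"twist":[0,0,0],"fingers":0.0},{"offset":[0,0,0],"twist":[0,0,0],"fingers":0.0},{"offset":[0,0,0],"twist":[0,0,0],"fingers":0.0},{"offset":[0,0,0],"twist":[0,0,0],"fingers":0.0},{"offset":[0,0,0],"twist":[0,0,0],"fingers":0.0},{"offset":[0,0,0],"twist":[0,0,0],"fingers":0.0},{"offset":[0,0,0],"twist":[0,0,0],"fingers":0.0},{"offset":[0,0,0],"twist":[0,0,0],"fingers":0.0}]'
```

```text
time_s: 21.43
position: [0.4889, 0.0158, 0.2029]
eef_rot: [-0.618, 0.786, -0.0, 0.003]
wrist_force: [0.5, 11.6, 0.4]
gripper_width: 0.0009
grasp_force: 5.3
time_s: 22.1
position: [0.4886, 0.0143, 0.203]
eef_rot: [-0.618, 0.786, -0.0, 0.002]
wrist_force: [0.8, 9.0, 0.5]
gripper_width: 0.0006
grasp_force: 4.0
```

The force peaked and now falls, so it is past a detent. A few more mm.

```bash
python3 -m pendant '[{"offset":[-0.0003,-0.001,0],"twist":[0,0,0],"fingers":0.0},{"offset":[0,0,0],"twist":[0,0,0],"fingers":0.0},{"offset":[0,0,0],"twist":[0,0,0],"fingers":0.0},{"offset":[0,0,0],"twist":[0,0,0],"fingers":0.0},{"offset":[0,0,0],"twist":[0,0,0],"fingers":0.0},{"offset":[0,0,0],"twist":[0,0,0],"fingers":0.0},{"offset":[0,0,0],"twist":[0,0,0],"fingers":0.0},{"offset":[0,0,0],"twist":[0,0,0],"fingers":0.0}]'
python3 -m pendant '[{"offset":[-0.0002,-0.001,0],"twist":[0,0,0],"fingers":0.0},{"offset":[0,0,0],"twist":[0,0,0],"fingers":0.0},{"offset":[0,0,0],"twist":[0,0,0],"fingers":0.0},{"offset":[0,0,0],"twist":[0,0,0],"fingers":0.0},{"offset":[0,0,0],"twist":[0,0,0],"fingers":0.0},{"offset":[0,0,0],"twist":[0,0,0],"fingers":0.0},{"offset":[0,0,0],"twist":[0,0,0],"fingers":0.0},{"offset":[0,0,0],"twist":[0,0,0],"fingers":0.0}]'
```

```text
time_s: 22.77
position: [0.4883, 0.013, 0.2029]
eef_rot: [-0.618, 0.786, -0.001, 0.002]
wrist_force: [0.7, 5.3, 0.4]
gripper_width: 0.0007
grasp_force: 3.0
time_s: 23.43
position: [0.4881, 0.0123, 0.2029]
eef_rot: [-0.618, 0.786, -0.0, 0.002]
wrist_force: [0.5, 7.6, 0.3]
gripper_width: 0.0002
grasp_force: 3.9
```

The plate is now at about home (face 8 mm ahead of the head). Push 2 mm beyond.

```bash
python3 -m pendant '[{"offset":[-0.0002,-0.001,0],"twist":[0,0,0],"fingers":0.0},{"offset":[0,0,0],"twist":[0,0,0],"fingers":0.0},{"offset":[-0.0001,-0.0005,0],"twist":[0,0,0],"fingers":0.0},{"offset":[0,0,0],"twist":[0,0,0],"fingers":0.0},{"offset":[0,0,0],"twist":[0,0,0],"fingers":0.0},{"offset":[0,0,0],"twist":[0,0,0],"fingers":0.0},{"offset":[0,0,0],"twist":[0,0,0],"fingers":0.0},{"offset":[0,0,0],"twist":[0,0,0],"fingers":0.0}]'
```

```text
time_s: 24.1
position: [0.4878, 0.0108, 0.2029]
eef_rot: [-0.618, 0.786, -0.0, 0.002]
wrist_force: [0.5, 7.6, 0.7]
gripper_width: 0.0004
grasp_force: 4.0
```

```bash
python3 -m pendant '[{"offset":[-0.0002,-0.0008,0],"twist":[0,0,0],"fingers":0.0},{"offset":[0,0,0],"twist":[0,0,0],"fingers":0.0},{"offset":[0,0,0],"twist":[0,0,0],"fingers":0.0},{"offset":[0,0,0],"twist":[0,0,0],"fingers":0.0},{"offset":[0,0,0],"twist":[0,0,0],"fingers":0.0},{"offset":[0,0,0],"twist":[0,0,0],"fingers":0.0},{"offset":[0,0,0],"twist":[0,0,0],"fingers":0.0},{"offset":[0,0,0],"twist":[0,0,0],"fingers":0.0}]'
python3 -m pendant '[{"offset":[-0.0001,-0.0006,0],"twist":[0,0,0],"fingers":0.0},{"offset":[0,0,0],"twist":[0,0,0],"fingers":0.0},{"offset":[0,0,0],"twist":[0,0,0],"fingers":0.0},{"offset":[0,0,0],"twist":[0,0,0],"fingers":0.0},{"offset":[0,0,0],"twist":[0,0,0],"fingers":0.0},{"offset":[0,0,0],"twist":[0,0,0],"fingers":0.0},{"offset":[0,0,0],"twist":[0,0,0],"fingers":0.0},{"offset":[0,0,0],"twist":[0,0,0],"fingers":0.0}]'
```

```text
time_s: 24.77
position: [0.4876, 0.01, 0.2029]
eef_rot: [-0.618, 0.786, -0.0, 0.002]
wrist_force: [1.0, 9.1, 0.7]
gripper_width: 0.0007
grasp_force: 4.0
time_s: 25.43
position: [0.4874, 0.0094, 0.2029]
eef_rot: [-0.618, 0.786, -0.0, 0.002]
wrist_force: [0.7, 8.3, 0.6]
gripper_width: 0.0003
grasp_force: 4.0
```

Now test by backing off.

```bash
python3 -m pendant '[{"offset":[0.0003,0.001,0],"twist":[0,0,0],"fingers":0.0},{"offset":[0.0002,0.001,0],"twist":[0,0,0],"fingers":0.0},{"offset":[0.0003,0.001,0],"twist":[0,0,0],"fingers":0.0},{"offset":[0.0002,0.001,0],"twist":[0,0,0],"fingers":0.0},{"offset":[0.0003,0.001,0],"twist":[0,0,0],"fingers":0.0},{"offset":[0,0,0],"twist":[0,0,0],"fingers":0.0},{"offset":[0,0,0],"twist":[0,0,0],"fingers":0.0},{"offset":[0,0,0],"twist":[0,0,0],"fingers":0.0}]'
```

```text
time_s: 26.1
position: [0.4882, 0.0133, 0.2027]
eef_rot: [-0.618, 0.786, -0.0, 0.001]
wrist_force: [0.6, 3.8, 2.2]
gripper_width: 0.0007
grasp_force: 2.5
```

```bash
python3 -m pendant '[{"offset":[0.0002,0.001,0],"twist":[0,0,0],"fingers":0.0},{"offset":[0.0003,0.001,0],"twist":[0,0,0],"fingers":0.0},{"offset":[0,0,0],"twist":[0,0,0],"fingers":0.0},{"offset":[0,0,0],"twist":[0,0,0],"fingers":0.0},{"offset":[0,0,0],"twist":[0,0,0],"fingers":0.0},{"offset":[0,0,0],"twist":[0,0,0],"fingers":0.0},{"offset":[0,0,0],"twist":[0,0,0],"fingers":0.0},{"offset":[0,0,0],"twist":[0,0,0],"fingers":0.0}]'
```

```text
time_s: 26.77
position: [0.488, 0.0149, 0.2023]
eef_rot: [-0.617, 0.787, 0.0, -0.0]
wrist_force: [-0.1, 0.4, -0.8]
gripper_width: 0.0003
grasp_force: 0.0
```

No force: the magazine is latched. Retreat, lift and verify.

```bash
python3 -m pendant '[{"offset":[0.002,0.01,0],"twist":[0,0,0],"fingers":0.0},{"offset":[0.005,0.02,0],"twist":[0,0,0],"fingers":0.0},{"offset":[0.007,0.03,0],"twist":[0,0,0],"fingers":0.0},{"offset":[0,0,0.03],"twist":[0,0,0],"fingers":0.0},{"offset":[0,0.01,0.04],"twist":[0,0,0],"fingers":0.0},{"offset":[0,0.04,0.04],"twist":[0,0,0],"fingers":0.0},{"offset":[0,0.04,0.04],"twist":[0,0,0],"fingers":0.0},{"offset":[0,0.04,0],"twist":[0,0,0],"fingers":0.0}]' >/dev/null
python3 -m pendant '[{"offset":[0,0.04,0],"twist":[0,0,0],"fingers":0.0},{"offset":[0,0.04,0],"twist":[0,0,0],"fingers":0.0},{"offset":[0,0,0],"twist":[0,0,0],"fingers":0.0},{"offset":[0,0,0],"twist":[0,0,0],"fingers":0.0},{"offset":[0,0,0],"twist":[0,0,0],"fingers":0.0},{"offset":[0,0,0],"twist":[0,0,0],"fingers":0.0},{"offset":[0,0,0],"twist":[0,0,0],"fingers":0.0},{"offset":[0,0,0],"twist":[0,0,0],"fingers":0.0}]'
python3 - <<'E'
from h import *
for c in ["top","scene"]:
    p=optics.read_camera(c)
    for l in ["magazine_front","strip","stub"]: print(c,l,[(np.round(d["at"],4).tolist(),round(d["score"],2)) for d in nets.recognise(p,l)])
    a=cv2.imread(f"pics/{c}0.png")[:,:,::-1].astype(int);d=np.abs(a-p["img"]).mean(2)
    x0,y0,x1,y1=(240,170,435,255) if c=="top" else (270,165,400,235)
    print(c,"changed px near stapler",(d[y0:y1,x0:x1]>40).sum(),"max",d[y0:y1,x0:x1].max())
E
```

```text
time_s: 28.1
position: [0.5022, 0.263, 0.3314]
eef_rot: [-0.617, 0.787, -0.0, -0.0]
wrist_force: [0.8, 0.0, -0.2]
gripper_width: 0.0004
grasp_force: 0.0
top magazine_front [([0.4812, 0.0013, 0.0319], 0.44)]
top strip []
top stub [([0.4027, 0.3379, 0.0178], 0.57), ([0.4571, -0.0999, 0.0655], 0.55)]
top changed px near stapler 0 max 14.666666666666666
scene magazine_front [([0.4783, 0.0015, 0.0257], 0.65)]
scene strip [([0.455, 0.2557, 0.0104], 0.55)]
scene stub [([0.3971, 0.341, 0.0132], 0.69)]
scene changed px near stapler 6 max 70.33333333333333
```

The stapler looks as it did at the start, with the magazine home, and the stub has not moved. Handing in.

```bash
python3 -c "
from rig import job;print(job.sign_off())"
```

```text
the job is handed in; nothing more can be done
None
```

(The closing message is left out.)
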